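# Park the coolant canister in the fold-up spill tray

### The arm

A 6-joint arm with a two-finger parallel gripper is mounted at the origin on the work surface. World frame = base frame: x ahead of the robot, y to its left, z up, the work surface at z = 0. Lengths are in m, angles in rad, forces in N, time in s.
With the tool pointing down it reaches from about 0.35 to 0.725 m from the base axis. Payload 4.3 kg.
Tool frame: the origin (TCP) lies between the finger pads; the fingertips stand 25 mm ahead of it and the grasp point (between the pads) lies 6 mm ahead of it (tip_extent is the distance from the TCP to the fingertips, in m); z points along the fingers, x is the direction in which the jaws open and shut, and the axes are right-handed (so a half turn about z gives the same grasp; the last joint's range is limited). The gripper opens to 85 mm and grips with 20 to 120 N. Pads are 22 mm wide; open, the fingers measure 114 mm over their backs; the gripper's body (76 mm by 85 mm) begins 54 mm behind the grasp point. The pads swing forward as they close: fully open they stand 13 mm farther back than shut.
Start: joints at [-1.347, 0.377, 0.081, 1.274, 0, 1.46], TCP at [0.188, -0.543, 0.256] pointing down, gripper open.
Joint ranges: [-2.72, 2.72], [-0.84, 1.66], [-1.02, 1.22], [-1.77, 2.12], [-1.37, 1.28], [-3.14, 3.14]. Speed limits (rad/s): [2.57, 2.57, 3.14, 3.14, 3.14, 3.14].

### API

Orientations are given as a rotation vector (axis times angle).
In Python, from cell import * gives the robot as it stands. The module is installed in compiled form; this text tells all that it offers.
- The arm moves only by the tool send_rows, never from a script. Its argument "rows" is a list of rows, each a list of 3 entries, a list of its own where there are three numbers: the shift along the tool's x, y, z in cm, then the turn about the tool's z in degrees, then the gripper command: -1 is shut, 1 is fully open, values between are in proportion. In form: [[[x, y, z], turn, grip], ...]. A call has exactly 10 rows; each row shifts and turns the commanded pose from where the row before left it, along the tool's axes as they then stand; what a row does not reach is not made up. A row lasts 1/8 s, in which the tool goes at most 62.5 mm and 10.7 degrees, less where a joint would pass 70% of its speed; a pose out of reach is approached as far as the arm can. A call is refused whole if a number of a shift passes 6.25 or a number of a turn 10.7, either way. A call with a gripper value outside its range is refused whole. The fingers move at their own pace and stop on an object; "newtons" is the grip in N (left out, the last holds). Time passes only in rows, so rows that do not move let the fingers close, or fill a call up. It gives the time, the measured TCP pose, the force and the opening at its end, in the units of the state.
- get_obs(): the state, without advancing time (a new reading comes with each control period).
- get_image(name): name is "side" or "top"; returns a dict with "pixels" (480x640x3 uint8, red, green, blue), "z_map" (480x640 float32, m along the optical axis (not along the pixel's ray), 0 where there is no reading), "K" (3x3 intrinsics, pixels), "k1" (the pictures are not rectified: a ray, as slopes to the right and down, at radius r is drawn at 1 + k1 r^2 times it, then the intrinsics apply), "view" (4x4, takes a point from world to camera coordinates). Camera axes: x right, y down, z forward; pixel columns grow to the right and rows downward; lengths in m; the calibration is good to about 2 mm. A picture is of the moment at which its call begins.
- hand_in(): hands the job in, once; it reports no verdict.
Trained networks look in a picture, given as the dict that the camera call returned (one of the last four; its "shot" number tells which), for a name from the list of things; names that differ only in an ending like _2 or _b are one class to them, and where a whole thing is asked for, a point or a joint stands for the part that bears it (a point fixed in the world has none). Each returns a list of dicts, best first, with "score" (0 to 1); they miss things now and then, are a little off and sometimes report something else, mostly with a low value. They report only what shows in the picture. A call takes as long as a camera call. They do not tell look-alikes from the thing itself.
- spot_in(picture, target): "bbox" ([left, top, right, bottom] in pixels, round what is visible of it).
- trace(picture, target): "pixels" (480x640 bool, what is visible of it) and "bbox" ([left, top, right, bottom] in pixels, round what is visible of it).
- tip_of(picture, target): "at" ([row, column] in pixels: a listed point, or the origin of a listed thing).
The state is a dict: "time": time; "qpos": joint angles; "joint_velocities": joint speeds; "joint_torque": joint torques, N m; "tcp_pos": TCP position; "eef_rot": TCP orientation; "wrist_force": force on the tool from outside, world axes, zero at the start; "moment": the same for the moment, N m; "width": opening from 0.0 (shut) to 1.0 (fully open).
Only numpy, scipy, OpenCV 4.12 (cv2) and the standard library are available. Lean on these libraries where they do the work, as an engineer would, in place of code of your own. Each camera call takes 0.05 s, during which the arm holds its last target. There are 200 camera calls.

### The job

Lift the coolant canister by its top handle off the drip stand, reaching in under the lamp without knocking lamp or stand, and set it down gently, upright, on the floor of the spill tray beside it, about in the middle. Fold both hinged sides of the tray fully upright so that they box the canister in, before or after setting it down. Keep the canister level, do not drop it, and leave the other things on the bench where they are.

Things in the scene. Friction and masses are not known exactly. Their poses are not given: they have to be found in the camera images.
- canister: The coolant canister: white cylinder with black bands, 90 mm diameter, 105 mm tall, with a carrying handle on top, about 0.45 kg. Origin at the centre of its underside, z up; the handle runs along its x axis. A small brass spigot (12 mm thick, 16 mm long) sticks out near the bottom on its -x side. At the start it stands on the stand's seat.
- canister_handle (a point): Centre of the canister's black handle bar, 150 mm above the canister's underside. The bar runs along the canister's x axis: 88 mm long, 16 mm wide (y), 14 mm tall; carried by a steel post 10 mm thick at each end (68 mm clear between them), with 38 mm clear below the bar.
- stand: Fixed drip stand. Origin on the table under the centre of its seat; x points away to its back. A base slab 190 x 150 x 20 mm (reaching 115 mm to +x, 75 mm to -x), a round black seat 128 mm across whose top is 60 mm above the table, with four lugs 8 mm tall around the canister's foot. A steel post 18 mm thick at x = +98 mm carries the lamp head.
- lamp_edge (a point): Middle of the front lower edge of the lamp head that hangs over the seat: a flat black slab 120 mm (x) x 110 mm (y) x 16 mm, underside 325 mm above the table (115 mm above the handle bar's centre). From this edge, 20 mm in front of the seat's centre, it reaches back along the stand's +x to the post.
- tray: Fixed fold-up aluminium spill tray. Origin on the table under its centre. Floor plate 190 mm (x) x 170 mm (y), its top 12 mm above the table. Fixed end walls at x = +-92.5 mm, 5 mm thick, top 57 mm above the table (180 mm clear between them). Along its two other edges (y = +-85 mm) are hinged sides.
- tray_floor (a point): Centre of the top of the tray's floor.
- side_left (a joint): Angle of the tray's hinged side at its +y edge: 0 lying flat outward, 1.571 upright (its stop). Aluminium sheet 170 mm along the hinge, 80 mm from hinge to free edge, 5 mm thick; the hinge line is at tray y = +85 mm, 12 mm above the table, along tray x.
- side_right (a joint): The same for the hinged side at the tray's -y edge (hinge at tray y = -85 mm); 0 flat outward, 1.571 upright. Both start partly raised (0.65 to 1.0); the hinges are stiff and stay where left; about 3 N at the free edge, pushed up and in along its arc from outside, raises them (a level push on a low side can jam).
- side_left_edge (a point): Middle of the free edge of the side at +y.
- side_right_edge (a point): Middle of the free edge of the side at -y.
- jar: Bystander: squat amber glass jar, 60 mm across, 75 mm tall. To be left alone. Origin at the centre of its underside.
- tin: Bystander: flat aluminium tin, 70 mm across, 45 mm tall. To be left alone. Origin at the centre of its underside.
- wrench: Bystander: steel wrench lying flat, 170 mm long. To be left alone.
Things that resemble listed ones, but are neither listed nor needed, are in the scene too. Leave any green look-alike of the canister alone.

How it is judged:
At the end, for the whole second after the job is handed in: The canister stands upright (within 0.08 rad) and still on the tray's floor (underside within 6 mm of it), its centre within 50 mm of the middle of the tray, and both hinged sides stand upright (joints above 1.42 of 1.571 rad) (horizontal distance between canister and tray_floor below 0.05 m and z of canister in the frame of tray_floor between -0.006 and 0.006 m and angle between canister's own z axis and vertical below 0.08 rad and value of joint each of side_left, side_right above 1.42 rad and linear speed of canister below 0.02 m/s); the robot touches nothing.
It fails at once if the canister is tipped more than about 30 degrees (angle between canister's own z axis and vertical above 0.52 rad).
It fails at once if the canister is dropped (falls faster than 0.45 m/s, about 10 mm of free fall, while no finger touches it) (contact force between the fingers and canister below 0.05 N and linear speed of canister above 0.45 m/s).
It fails at once if the robot pushes the stand or its lamp with more than 20 N (contact force between any of the arm, the fingers and stand above 20 N).
It fails at once if a bystander is moved more than 30 mm (distance of any of jar, tin, wrench from where it was at the start of the episode above 0.03 m).
It also fails if it takes over 70 s, if anything falls off the work surface, if the arm or the gripper's body presses on something with over 40 N, if the wrist force passes 120 N, or if a joint passes its speed limit or range.

## Working session

There is one attempt and no reset: what is moved stays moved. The work goes in short steps, Python scripts to look and compute and a tool call to move; the robot and the scene stay as the last step left them, time stands still between calls to the robot, and variables do not carry over. Pictures are saved under pics/ and viewed, about 8 in all and at most 12, crops included, and the job is handed in when it is done.

Besides the shell and the picture viewer there is one more tool, called as name(argument=value, ...), one argument or row to a line, values as JSON. send_rows: Moves the arm, as the interface text tells. Its arguments: {"type":"object","properties":{"rows":{"type":"array","items":{"type":"array"}},"newtons":{"type":"number"}},"required":["rows"]}

```bash
mkdir -p pics; cat > h.py <<'E'
from cell import *
import numpy as np, cv2
from scipy.spatial.transform import Rotation as R
def world(im,u,v,z=None):
    """pixel (col u,row v) -> world using z_map depth or given depth"""
    K=im['K'];d=np.array([(u-K[0,2])/K[0,0],(v-K[1,2])/K[1,1]])
    s=d.copy()
    for _ in range(20): s=d/(1+im['k1']*(s@s))
    if z is None:
        w=im['z_map'][max(0,int(v)-1):int(v)+2,max(0,int(u)-1):int(u)+2];w=w[w>0]
        z=np.median(w) if len(w) else np.nan
    return (np.linalg.inv(im['view'])@np.r_[s[0]*z,s[1]*z,z,1])[:3]
def ray(im,u,v):
    a=world(im,u,v,0.0);b=world(im,u,v,1.0);return a,(b-a)/np.linalg.norm(b-a)
def tri(r1,r2):
    A=0;b=0
    for o,d in(r1,r2):
        P=np.eye(3)-np.outer(d,d);A=A+P;b=b+P@o
    x=np.linalg.solve(A,b)
    return x,[np.linalg.norm(np.cross(x-o,d)) for o,d in(r1,r2)]
E
python3 - <<'E'
from h import *
np.set_printoptions(precision=3,suppress=True)
I={}
for n in('side','top'):
    I[n]=get_image(n);cv2.imwrite(f'pics/{n}1.png',I[n]['pixels'][:,:,::-1])
    print(n,np.linalg.inv(I[n]['view'])[:3],I[n]['K'][0],I[n]['k1'])
for t in['canister','canister_handle','stand','lamp_edge','tray','tray_floor','side_left_edge','side_right_edge','jar','tin','wrench']:
    for n in I:
        for d in tip_of(I[n],t)[:3]:
            r,c=d['at'];print(t,n,round(d['score'],2),np.round([c,r]),world(I[n],c,r))
E
```

```text
side [[-0.998 -0.043  0.046  0.471]
 [-0.062  0.761 -0.646  0.718]
 [-0.007 -0.647 -0.762  1.006]] [444.414   0.    321.533] 0.03422210266963325
top [[-0.017 -0.993  0.116  0.378]
 [-1.     0.019  0.021  0.014]
 [-0.023 -0.115 -0.993  1.341]] [461.399   0.    315.957] -0.06252425493093357
canister side 0.96 [246. 451.] [0.639 0.465 0.104]
canister side 0.94 [297. 343.] [0.561 0.251 0.141]
canister side 0.57 [322. 431.] [0.496 0.42  0.106]
canister top 0.8 [198. 253.] [0.498 0.361 0.108]
canister top 0.77 [258. 227.] [0.555 0.187 0.17 ]
canister top 0.66 [183. 203.] [0.638 0.406 0.106]
canister_handle side 0.86 [235. 426.] [0.657 0.438 0.158]
canister_handle side 0.83 [293. 307.] [0.57  0.21  0.217]
canister_handle side 0.61 [318. 404.] [0.504 0.387 0.156]
canister_handle top 0.72 [187. 250.] [0.503 0.377 0.152]
canister_handle top 0.68 [254. 220.] [0.576 0.196 0.173]
canister_handle top 0.65 [166. 192.] [0.656 0.435 0.157]
stand side 0.94 [299. 355.] [0.559 0.25  0.086]
stand side 0.51 [407. 372.] [0.312 0.258 0.045]
stand top 0.75 [262. 233.] [0.541 0.178 0.166]
lamp_edge top 0.75 [244. 222.] [0.569 0.223 0.166]
tray side 0.57 [325. 227.] [ 0.526 -0.22   0.011]
tray top 0.62 [408. 246.] [ 0.517 -0.225  0.013]
tray_floor side 0.57 [326. 227.] [ 0.525 -0.221  0.011]
tray_floor top 0.61 [410. 247.] [ 0.514 -0.23   0.013]
side_left_edge side 0.68 [315. 247.] [ 0.549 -0.098  0.057]
side_left_edge top 0.97 [363. 232.] [ 0.552 -0.091  0.066]
side_right_edge side 0.66 [337. 184.] [ 0.496 -0.359  0.065]
side_right_edge top 0.72 [467. 253.] [ 0.494 -0.396  0.002]
jar top 0.95 [329. 178.] [0.706 0.002 0.076]
tin side 0.96 [404. 372.] [0.318 0.257 0.043]
tin side 0.52 [301. 338.] [0.551 0.249 0.157]
tin top 0.81 [253. 325.] [0.3   0.221 0.044]
wrench side 0.8 [403. 223.] [ 0.287 -0.253  0.006]
wrench top 0.8 [419. 324.] [ 0.29 -0.25  0.  ]
wrench top 0.21 [463. 249.] [ 0.499 -0.366  0.068]
```

```bash
python3 -c "
import cv2,numpy as np
a=cv2.imread('pics/side1.png');print(a.shape)"
```

```text
(480, 640, 3)
```

View pics/side1.png

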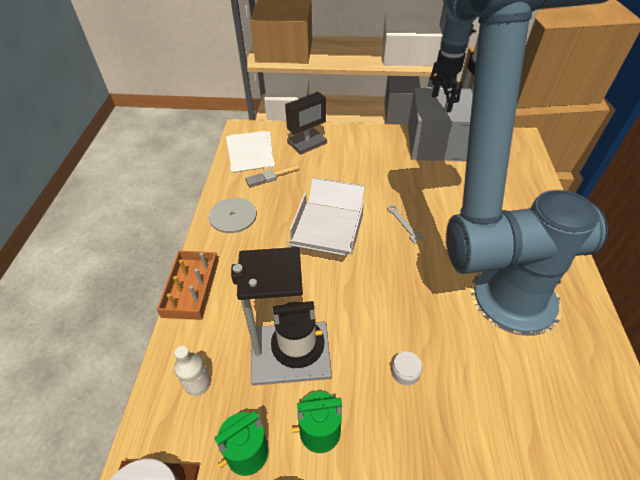

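View pics/top1.png

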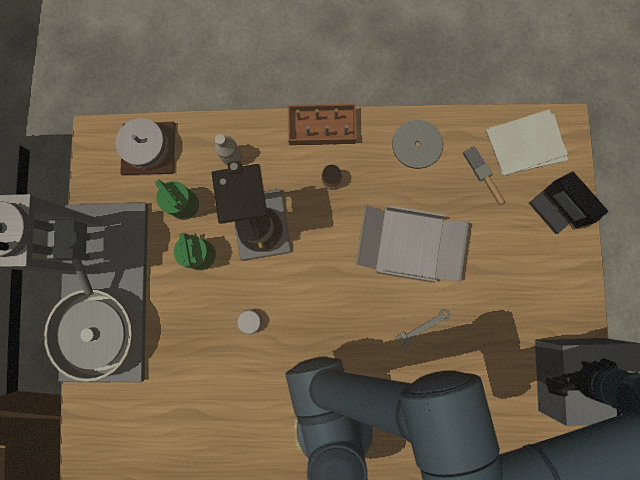

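The canister is at side px (297,330), under the lamp at (270,270). The tray is at (327,225) with both sides part-raised. Two green look-alikes are at (245,440) and (320,420). Next I'll measure geometry from the depth clouds.

```bash
cat >> h.py <<'E'
def cloud(im):
    K=im['K'];v,u=np.mgrid[0:480,0:640].astype(float)
    d=np.stack([(u-K[0,2])/K[0,0],(v-K[1,2])/K[1,1]],-1);s=d.copy()
    for _ in range(20): s=d/(1+im['k1']*(s**2).sum(-1,keepdims=True))
    z=im['z_map'].astype(float);P=np.stack([s[...,0]*z,s[...,1]*z,z],-1)
    T=np.linalg.inv(im['view']);P=P@T[:3,:3].T+T[:3,3];P[z<=0]=np.nan
    return P
def rect(P,m):
    q=P[m][:,:2].astype(np.float32)*1000
    (c,s,a)=cv2.minAreaRect(q);return np.round(c,1),np.round(s,1),round(a,1),len(q),np.round(P[m][:,2].mean()*1000,1)
E
python3 - <<'E'
from h import *
np.set_printoptions(precision=3,suppress=True)
print({k:np.round(v,3) for k,v in get_obs().items()})
o=get_obs();print(R.from_rotvec(o['eef_rot']).as_matrix())
for n in('side','top'):
    im=get_image(n);P=cloud(im);x,y,z=P[...,0],P[...,1],P[...,2]
    box=lambda a,b,c,d,e,f:(x>a)&(x<b)&(y>c)&(y<d)&(z>e)&(z<f)
    print(n,'lamp',rect(P,box(.45,.75,.1,.35,.33,.35)))
    print(n,'bar',rect(P,box(.45,.7,.12,.3,.211,.222)),'base',rect(P,box(.4,.75,.08,.36,.015,.027)))
    print(n,'trayfloor',rect(P,box(.38,.66,-.33,-.13,.009,.018)),'walls',rect(P,box(.38,.66,-.33,-.13,.05,.06)))
    for t in('tray','side_left','side_right','canister','lamp_edge'):
        for d in trace(im,t)[:2]:
            m=d['pixels']&np.isfinite(z);q=P[m];print(n,t,round(d['score'],2),np.round(d['bbox']),q.min(0),q.max(0),len(q))
    if n=='side': r1=im
for t in('tray_floor','side_left_edge','side_right_edge'):
    a=tip_of(r1,t)[0]['at'];b=tip_of(im,t)[0]['at'];print(t,tri(ray(r1,a[1],a[0]),ray(im,b[1],b[0])))
a=tip_of(r1,'canister_handle')
for b in tip_of(im,'canister_handle'): print([tri(ray(r1,i['at'][1],i['at'][0]),ray(im,b['at'][1],b['at'][0])) for i in a if abs(i['at'][0]-307)<10])
E
```

```text
{'time': np.float64(1.2), 'qpos': array([-1.347,  0.377,  0.081,  1.274, -0.   ,  1.46 ]), 'joint_velocities': array([ 0.002, -0.001,  0.001, -0.001, -0.   , -0.001]), 'joint_torque': array([ -0.001, -46.352,  27.016,   0.   ,  -0.   ,  -0.   ]), 'tcp_pos': array([ 0.188, -0.543,  0.256]), 'eef_rot': array([ 2.56 , -1.821,  0.   ]), 'wrist_force': array([-0.239, -0.017,  0.525]), 'moment': array([ 0.027,  0.066, -0.006]), 'width': np.float64(0.998)}
[[ 0.328 -0.945  0.   ]
 [-0.945 -0.328 -0.   ]
 [ 0.     0.    -1.   ]]
side lamp (array([613.2, 209.7]), array([130.6, 111.6]), 8.2, 3070, np.float64(341.0))
side bar (array([598.8, 212.7]), array([147.5,  19. ]), 12.5, 335, np.float64(216.5)) base (array([588.1, 206.3]), array([189.9, 152.2]), 7.7, 2155, np.float64(20.5))
side trayfloor (array([ 519. , -230.5]), array([193.5, 190.1]), 79.3, 2255, np.float64(12.4)) walls (array([ 517.4, -244. ]), array([201. , 193.4]), 81.0, 173, np.float64(55.8))
side tray 0.66 [286. 176. 364. 253.] [ 0.41  -0.472 -0.006] [ 0.64  -0.064  0.077] 4495
side side_left 0.74 [288. 239. 346. 254.] [ 0.457 -0.
[... 1604 characters left out ...]
.005] [ 0.628 -0.069  0.079] 6815
tray_floor (array([ 0.516, -0.229,  0.001]), [np.float64(0.0014412030777711346), np.float64(0.0014412030777711648)])
side_left_edge (array([ 0.556, -0.092,  0.048]), [np.float64(0.0012659208774857837), np.float64(0.0012659208774855298)])
side_right_edge (array([ 0.496, -0.374,  0.057]), [np.float64(0.003418526396065634), np.float64(0.003418526396065656)])
[(array([0.517, 0.318, 0.376]), [np.float64(0.0340555356791518), np.float64(0.034055535679151844)])]
[(array([0.57 , 0.203, 0.199]), [np.float64(0.0031021559276356876), np.float64(0.0031021559276356815)])]
[(array([0.571, 0.339, 0.421]), [np.float64(0.025343680785039048), np.float64(0.025343680785039204)])]
```

send_rows(
  rows=[
    [[0,0,0],9.8,-1],
    [[0,0,0],9.8,-1],
    [[0,0,0],9.8,-1],
    [[-2.3,-3.8,0],0,-1],
    [[-2.3,-3.8,0],0,-1],
    [[-2.3,-3.8,0],0,-1],
    [[-2.3,-3.8,0],0,-1],
    [[-2.3,-3.8,0],0,-1],
    [[-2.3,-3.8,0],0,-1],
    [[-2.3,-3.8,0],0,-1],
  ],
  newtons=40,
)

```text
time: 3.45
tcp_pos: [0.4802, -0.4317, 0.2564]
eef_rot: [2.014, -2.411, 0.001]
wrist_force: [0.9, -0.6, 0.3]
width: -0.0
```

send_rows(
  rows=[
    [[0,0,4.9],0,-1],
    [[0,0,4.9],0,-1],
    [[0,0,4.9],0,-1],
    [[0,0,4.9],0,-1],
    [[-1.5,0,0],0,-1],
    [[-1.5,0,0],0,-1],
    [[-1.5,0,-0.3],0,-1],
    [[-1.0,0,-0.4],0,-1],
    [[-1.0,0,-0.4],0,-1],
    [[-0.8,0,-0.4],0,-1],
  ],
)

```text
time: 4.7
tcp_pos: [0.4937, -0.3638, 0.0792]
eef_rot: [2.011, -2.411, 0.015]
wrist_force: [-0.6, -5.0, 4.2]
width: -0.002
```

send_rows(
  rows=[
    [[-0.8,0,-0.3],0,-1],
    [[-0.8,0,-0.3],0,-1],
    [[-0.8,0,-0.2],0,-1],
    [[-0.8,0,0],0,-1],
    [[-0.6,0,0],0,-1],
    [[-0.4,0,0],0,-1],
    [[-0.3,0,0],0,-1],
    [[0,0,0],0,-1],
    [[0,0,0],0,-1],
    [[0,0,0],0,-1],
  ],
)

```text
time: 5.95
tcp_pos: [0.4976, -0.3275, 0.0836]
eef_rot: [1.992, -2.403, 0.02]
wrist_force: [-8.0, -32.4, -8.7]
width: -0.0
```

send_rows(
  rows=[
    [[1.0,0,0],0,-1],
    [[1.0,0,0],0,-1],
    [[0,0,-5.0],0,-1],
    [[0,0,-5.0],0,-1],
    [[0,0,-5.0],0,-1],
    [[-6.2,0,0],0,-1],
    [[-6.2,0,0],0,-1],
    [[-6.2,0,0],0,-1],
    [[-6.2,0,0],0,-1],
    [[-6.2,0,0],0,-1],
  ],
)

```text
time: 7.2
tcp_pos: [0.5503, -0.0302, 0.2326]
eef_rot: [-2.022, 2.403, 0.006]
wrist_force: [0.6, -0.6, -0.7]
width: 0.004
```

```bash
python3 - <<'E'
from h import *
np.set_printoptions(precision=3,suppress=True)
print(get_obs()['qpos'],get_obs()['tcp_pos'])
for n in('side','top'):
    im=get_image(n);P=cloud(im);x,y,z=P[...,0],P[...,1],P[...,2]
    c=np.array([.517,-.229]);X=(x-c[0])*.984-(y-c[1])*.18;Y=(x-c[0])*.18+(y-c[1])*.984
    m=(abs(X)<.06)&(Y<-.07)&(Y>-.17)&(z>.02)&(z<.11)
    for a,b in((.02,.045),(.045,.07),(.07,.085),(.085,.1)):
        k=m&(z>a)&(z<b);print(n,a,k.sum(),np.nanmean(Y[k]) if k.any() else '')
    m=(abs(X)<.06)&(Y>.07)&(Y<.17)&(z>.02)&(z<.11)
    for a,b in((.02,.045),(.045,.07),(.07,.085),(.085,.1)):
        k=m&(z>a)&(z<b);print(n,'L',a,k.sum(),np.nanmean(Y[k]) if k.any() else '')
E
```

```text
[-0.172  0.337 -0.038  1.197  0.003  3.142] [ 0.55  -0.03   0.233]
side 0.02 206 -0.08091537579958952
side 0.045 178 -0.08075054838580743
side 0.07 106 -0.08087358449659383
side 0.085 86 -0.08076442650556435
side L 0.02 57 0.11008425061066338
side L 0.045 125 0.14381591377698769
side L 0.07 11 0.15053692665287735
side L 0.085 0 
top 0.02 81 -0.08332567286790016
top 0.045 86 -0.08345374830226147
top 0.07 59 -0.0835093911128642
top 0.085 118 -0.08516574290227812
top L 0.02 116 0.100078977414179
top L 0.045 0 
top L 0.07 0 
top L 0.085 0
```

send_rows(
  rows=[
    [[0,0,0],-10.6,-1],
    [[0,0,0],-10.6,-1],
    [[0,0,0],-10.6,-1],
    [[0,0,0],-10.6,-1],
    [[0,0,0],-10.6,-1],
    [[0,0,0],-10.6,-1],
    [[0,0,0],-10.6,-1],
    [[0,0,0],-10.6,-1],
    [[0,0,0],-10.6,-1],
    [[0,0,0],-10.6,-1],
  ],
)

```text
time: 8.55
tcp_pos: [0.5502, -0.0334, 0.2325]
eef_rot: [-3.134, -0.171, 0.003]
wrist_force: [-0.4, 0.5, -0.6]
width: 0.001
```

send_rows(
  rows=[
    [[0,0,0],-10.6,-1],
    [[0,0,0],-10.6,-1],
    [[0,0,0],-10.6,-1],
    [[0,0,0],-10.6,-1],
    [[0,0,0],-10.6,-1],
    [[0,0,0],-10.6,-1],
    [[0,0,0],-10.6,-1],
    [[0,0,5.7],0,-1],
    [[0,0,5.7],0,-1],
    [[0,0,5.7],0,-1],
  ],
)

```text
time: 9.8
tcp_pos: [0.5503, -0.033, 0.0604]
eef_rot: [-2.403, -2.02, -0.002]
wrist_force: [0.9, 0.1, -0.3]
width: 0.002
```

send_rows(
  rows=[
    [[-1.5,0,0],0,-1],
    [[-1.5,0,0],0,-1],
    [[-1.0,0,-0.3],0,-1],
    [[-1.0,0,-0.4],0,-1],
    [[-0.8,0,-0.4],0,-1],
    [[-0.8,0,-0.4],0,-1],
    [[-0.8,0,-0.3],0,-1],
    [[-0.8,0,-0.3],0,-1],
    [[-0.8,0,-0.2],0,-1],
    [[-0.5,0,0],0,-1],
  ],
)

```text
time: 11.05
tcp_pos: [0.5351, -0.1243, 0.0851]
eef_rot: [-2.398, -2.019, -0.012]
wrist_force: [3.0, 17.7, 6.1]
width: -0.004
```

send_rows(
  rows=[
    [[-0.4,0,0],0,-1],
    [[-0.4,0,0],0,-1],
    [[-0.3,0,0],0,-1],
    [[0,0,0],0,-1],
    [[0,0,0],0,-1],
    [[1.0,0,0],0,-1],
    [[1.0,0,0],0,-1],
    [[1,0,-5],0,-1],
    [[0,0,-5],0,-1],
    [[0,0,-5],0,-1],
  ],
)

```text
time: 12.3
tcp_pos: [0.5373, -0.1089, 0.2361]
eef_rot: [-2.403, -2.02, 0.001]
wrist_force: [0.9, -0.4, 0.4]
width: 0.0
```

```bash
python3 - <<'E'
from h import *
np.set_printoptions(precision=3,suppress=True)
print(get_obs()['qpos'],get_obs()['tcp_pos'])
for n in('side','top'):
    im=get_image(n);P=cloud(im);x,y,z=P[...,0],P[...,1],P[...,2]
    c=np.array([.517,-.229]);X=(x-c[0])*.984-(y-c[1])*.18;Y=(x-c[0])*.18+(y-c[1])*.984
    for s in(-1,1):
        m=(abs(X)<.06)&(s*Y>.06)&(s*Y<.17)&(z>.02)&(z<.11)
        for a,b in((.02,.045),(.045,.07),(.07,.085),(.085,.1)):
            k=m&(z>a)&(z<b);print(n,s,a,k.sum(),np.nanmean(Y[k]) if k.any() else '')
    k=(abs(Y)<.05)&(abs(X)>.08)&(abs(X)<.11)&(z>.045)&(z<.065)
    print('endwalls',np.mean(X[k&(X>0)]),np.mean(X[k&(X<0)]))
    k=(abs(X)<.08)&(abs(Y)<.08)&(z<.1)
    A=np.c_[X[k],Y[k],np.ones(k.sum())];print('floor',rect(P,k))
E
```

```text
[-0.316  0.33  -0.04   1.203  0.    -0.143] [ 0.537 -0.109  0.236]
side -1 0.02 169 -0.08075421789379576
side -1 0.045 179 -0.08114200060864996
side -1 0.07 107 -0.08101804808662827
side -1 0.085 93 -0.08062588177861293
side 1 0.02 228 0.09406429057736652
side 1 0.045 238 0.09392168993168681
side 1 0.07 144 0.09394552898706326
side 1 0.085 140 0.0936875003521545
endwalls 0.09398346960231695 -0.09057423172543598
floor (array([ 516.2, -233.2]), array([151.4, 159.8]), 79.6, 1362, np.float64(20.5))
top -1 0.02 82 -0.08306661192336007
top -1 0.045 85 -0.08345679835832172
top -1 0.07 59 -0.08347134072714721
top -1 0.085 119 -0.08512887722760469
top 1 0.02 0 
top 1 0.045 0 
top 1 0.07 0 
top 1 0.085 0 
endwalls nan -0.0912374837182462
floor (array([ 506.1, -287. ]), array([ 41.9, 159.3]), 79.1, 640, np.float64(12.8))
  return _methods._mean(a, axis=axis, dtype=dtype,
  ret = ret.dtype.type(ret / rcount)
```

send_rows(
  rows=[
    [[0,0,-5.2],-10.5,-1],
    [[0,0,-5.2],-10.5,-1],
    [[0,0,-5.2],0,-1],
    [[0,0,-5.2],0,-1],
    [[0,0,-5.2],0,-1],
    [[5.4,1.8,0],0,-1],
    [[5.4,1.8,0],0,-1],
    [[5.4,1.8,0],0,-1],
    [[5.4,1.8,0],0,-1],
    [[5.4,1.8,0],0,-1],
  ],
)

```text
time: 13.65
tcp_pos: [0.5773, 0.1751, 0.4905]
eef_rot: [1.993, 2.421, 0.012]
wrist_force: [8.0, 1.0, 45.0]
width: 0.001
```

```bash
cat > s.py <<'E'
from h import *
np.set_printoptions(precision=3,suppress=True)
o=get_obs();M=R.from_rotvec(o['eef_rot']).as_matrix()
print(o['qpos'],o['tcp_pos'],o['wrist_force'],o['width']);print(M,'tilt',np.degrees(np.arccos(-M[2,2])),'az',np.degrees(np.arctan2(M[1,2],M[0,2])))
E
python3 s.py
```

```text
[ 0.189  0.667  1.221  2.115  0.    -0.004] [0.577 0.175 0.49 ] [ 8.041  1.05  44.951] 0.0009857033769632764
[[-0.192  0.981  0.009]
 [ 0.981  0.192  0.002]
 [ 0.     0.01  -1.   ]] tilt 0.5475171875546512 az 11.997607764422868
```

send_rows(
  rows=[
    [[0,0,0],0,-1],
    [[0,0,0],0,-1],
    [[0,0,-1],0,-1],
    [[0,0,-1],0,-1],
    [[0,0,-1],0,-1],
    [[0,0,-1],0,-1],
    [[0,0,-1],0,-1],
    [[0,0,-1],0,-1],
    [[0,0,0],0,-1],
    [[0,0,0],0,-1],
  ],
)

```text
time: 14.9
tcp_pos: [0.5661, 0.1713, 0.5187]
eef_rot: [1.973, 2.4, 0.07]
wrist_force: [-0.8, -0.2, 0.1]
width: 0.001
```

```bash
python3 s.py
```

```text
[ 0.185  0.619  1.219  2.115  0.002 -0.009] [0.566 0.171 0.519] [-0.788 -0.21   0.072] 0.0011432152136872647
[[-0.193  0.98   0.055]
 [ 0.981  0.193  0.013]
 [ 0.002  0.057 -0.998]] tilt 3.2508008665206085 az 13.13697580602575
```

send_rows(
  rows=[
    [[0,0,-4],0,-1],
    [[0,0,-4],0,-1],
    [[0,0,-4],0,-1],
    [[0,0,-4],0,-1],
    [[0,0,0],0,-1],
    [[0,0,0],0,-1],
    [[0,0,2],0,-1],
    [[0,0,4],0,-1],
    [[0,0,0],0,-1],
    [[0,0,0],0,-1],
  ],
)

```text
time: 16.15
tcp_pos: [0.5422, 0.1645, 0.5328]
eef_rot: [1.917, 2.331, 0.218]
wrist_force: [-0.2, -0.6, 0.7]
width: 0.001
```

```bash
python3 s.py
```

```text
[ 0.18   0.332  0.741  1.795  0.005 -0.014] [0.542 0.165 0.533] [-0.25  -0.551  0.749] 0.0011949291665558609
[[-0.193  0.965  0.179]
 [ 0.981  0.19   0.038]
 [ 0.002  0.183 -0.983]] tilt 10.557051932397322 az 11.848340500477182
```

send_rows(
  rows=[
    [[0,0,-6],0,-1],
    [[0,0,-6],0,-1],
    [[0,0,-6],0,-1],
    [[0,0,-6],0,-1],
    [[0,0,-6],0,-1],
    [[0,0,-6],0,-1],
    [[0,0,-6],0,-1],
    [[0,0,-6],0,-1],
    [[0,0,-6],0,-1],
    [[0,0,0],0,-1],
  ],
)

```text
time: 17.4
tcp_pos: [0.3846, 0.1359, 0.7601]
eef_rot: [1.742, 2.117, 0.576]
wrist_force: [0.7, 0.0, -0.1]
width: 0.001
```

```bash
python3 s.py
```

```text
[ 0.183  0.142  1.221  2.116  0.002 -0.01 ] [0.385 0.136 0.76 ] [ 0.69   0.002 -0.058] 0.00125620984421261
[[-0.191  0.844  0.5  ]
 [ 0.982  0.166  0.094]
 [-0.004  0.509 -0.861]] tilt 30.60355337949392 az 10.648183813828439
```

send_rows(
  rows=[
    [[0,0,-6],0,-1],
    [[0,0,-6],0,-1],
    [[0,0,-6],0,-1],
    [[0,0,-6],0,1],
    [[0,0,0],0,1],
    [[0,0,3],0,1],
    [[0,0,6],0,1],
    [[0,0,6],0,1],
    [[0,0,6],0,1],
    [[0,0,0],0,1],
  ],
)

```text
time: 18.65
tcp_pos: [0.4152, 0.1497, 0.6713]
eef_rot: [1.652, 2.003, 0.723]
wrist_force: [-0.1, -0.4, 0.2]
width: 0.999
```

```bash
python3 s.py; python3 - <<'E'
from h import *
im=get_image('side');P=cloud(im);x,y,z=P[...,0],P[...,1],P[...,2]
m=(x>.5)&(x<.6)&(y>.15)&(y<.24)&(z>.207)&(z<.222);print(rect(P,m))
m2=(x>.5)&(x<.66)&(y>.15)&(y<.26)&(z>.165)&(z<.235);q=P[m2];print(np.histogram(q[:,2],12))
cv2.imwrite('pics/side2.png',cv2.resize(im['pixels'][230:400,210:370,::-1],(800,850))[:600])
for d in tip_of(im,'canister_handle'):print(d['score'],d['at'])
E
```

```text
[ 0.219 -0.265  0.261  1.397 -0.026  0.018] [0.415 0.15  0.671] [-0.055 -0.373  0.169] 0.9988571637615664
[[-0.187  0.75   0.634]
 [ 0.982  0.148  0.115]
 [-0.008  0.644 -0.765]] tilt 40.10489544761852 az 10.246278613646163
(array([564. , 205.1]), array([76.4, 17.7]), 12.1, 304, np.float64(215.5))
(array([555, 176,  19,  18,  22,  16,  19,  63, 159, 159,   4,   4]), array([0.16502316, 0.17076518, 0.1765072 , 0.18224923, 0.18799125,
       0.19373327, 0.1994753 , 0.20521732, 0.21095934, 0.21670137,
       0.22244339, 0.22818541, 0.23392743]))
0.93 [426.5, 235.6]
0.72 [402.1, 319.2]
0.65 [307.3, 290.5]
0.41 [342.0, 296.0]
```

View pics/side2.png

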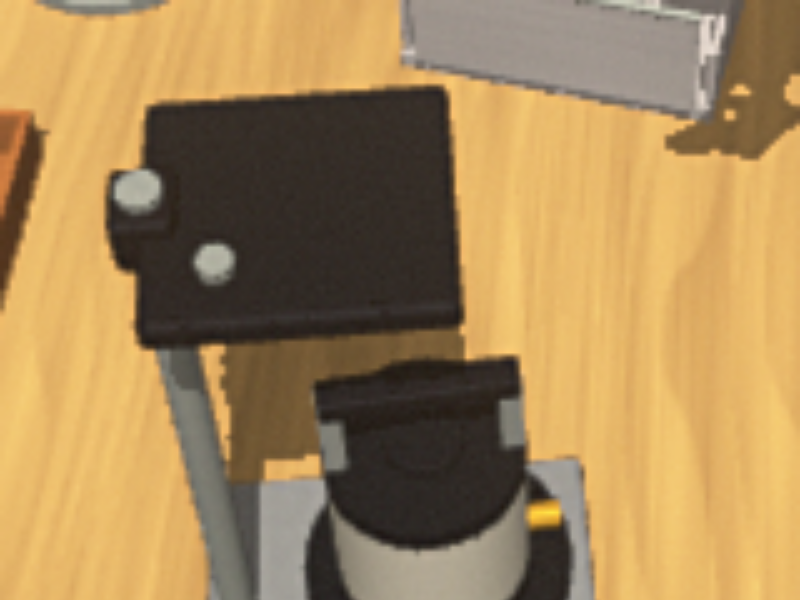

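send_rows(
  rows=[
    [[0.56,-3.5,3],0,1],
    [[0.56,-3.5,4],0,1],
    [[0.56,-3.5,4],0,1],
    [[0.56,-3.5,4],0,1],
    [[0.56,-3.5,4],0,1],
    [[0,0,4.5],0,1],
    [[0,0,4.5],0,1],
    [[0,0,0],0,1],
    [[0,0,0],0,1],
    [[0,0,0],0,1],
  ],
)

```text
time: 20.0
tcp_pos: [0.4597, 0.1849, 0.3558]
eef_rot: [1.641, 1.99, 0.742]
wrist_force: [0.1, -0.2, -0.3]
width: 0.995
```

```bash
python3 s.py; python3 - <<'E'
from h import *
o=get_obs();M=R.from_rotvec(o['eef_rot']).as_matrix()
T=np.array([.566,.2035,.21])-.006*M[:,2];print('delta cm',np.round(100*M.T@(T-o['tcp_pos']),2))
im=get_image('side');P=cloud(im);x,y,z=P[...,0],P[...,1],P[...,2]
# finger points seen near tips
cv2.imwrite('pics/side3.png',cv2.resize(im['pixels'][200:400,210:450,::-1],(720,600)))
E
```

```text
[ 0.299 -0.35  -0.673  0.532 -0.078  0.078] [0.46  0.185 0.356] [ 0.109 -0.169 -0.278] 0.9946603532205198
[[-0.188  0.738  0.648]
 [ 0.982  0.146  0.119]
 [-0.007  0.659 -0.752]] tilt 41.22963605709281 az 10.399971536881546
delta cm [-0.08 -1.5  17.47]
```

View pics/side3.png

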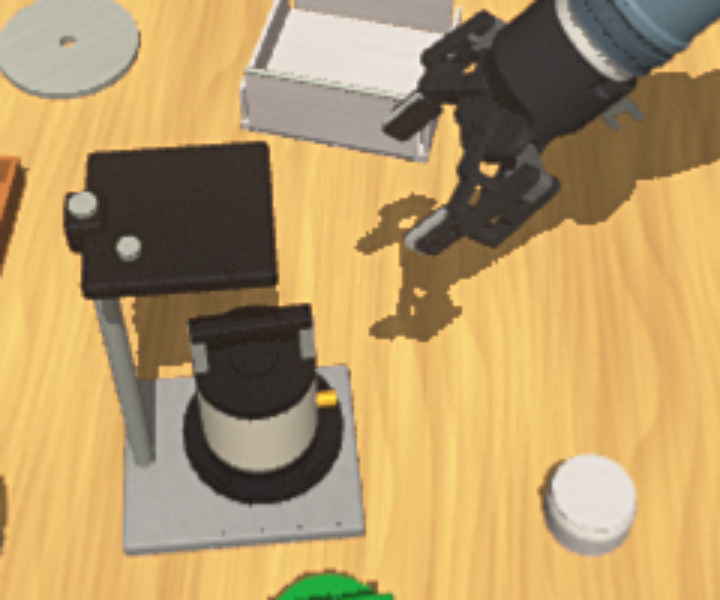

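send_rows(
  rows=[
    [[-0.1,-1.5,0],0,1],
    [[0,0,2.5],0,1],
    [[0,0,2.5],0,1],
    [[0,0,2.5],0,1],
    [[0,0,2.5],0,1],
    [[0,0,2.0],0,1],
    [[0,0,2.0],0,1],
    [[0,0,0],0,1],
    [[0,0,0],0,1],
    [[0,0,0],0,1],
  ],
)

```text
time: 21.3
tcp_pos: [0.5372, 0.1977, 0.2364]
eef_rot: [1.643, 1.994, 0.737]
wrist_force: [-0.1, -0.1, 0.1]
width: 1.004
```

```bash
python3 s.py; python3 - <<'E'
from h import *
o=get_obs();M=R.from_rotvec(o['eef_rot']).as_matrix()
T=np.array([.566,.2035,.21])-.006*M[:,2];print('delta cm',np.round(100*M.T@(T-o['tcp_pos']),2))
im=get_image('side')
cv2.imwrite('pics/side4.png',cv2.resize(im['pixels'][220:380,210:410,::-1],(750,600)))
E
```

```text
[ 0.272 -0.085 -0.807  0.136 -0.059  0.057] [0.537 0.198 0.236] [-0.147 -0.088  0.138] 1.0043923638908188
[[-0.188  0.741  0.645]
 [ 0.982  0.147  0.118]
 [-0.008  0.655 -0.755]] tilt 40.93861905628698 az 10.355864487905729
delta cm [0.05 0.49 3.32]
```

View pics/side4.png

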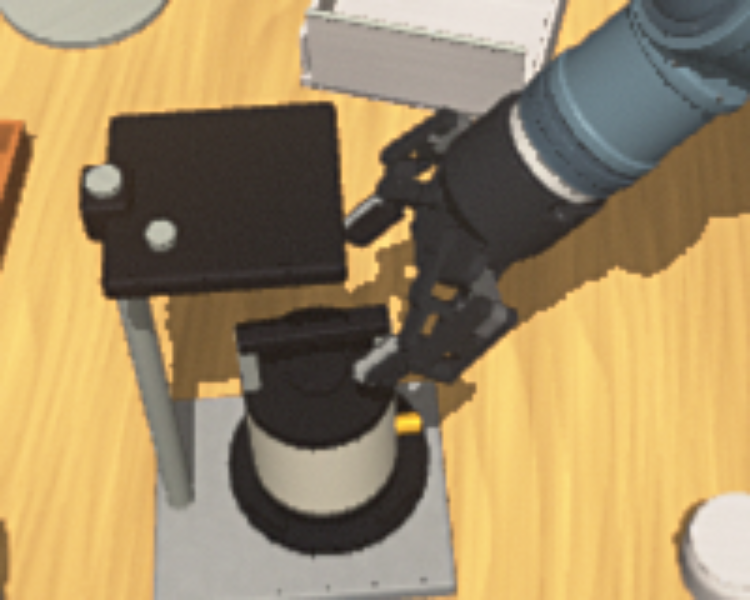

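The fingers straddle the bar (near pad at crop (375,360), bar at (240–390, 325)), clear of the lamp. I'll advance and close.

send_rows(
  rows=[
    [[0,0.3,1.7],0,1],
    [[0,0.2,1.6],0,1],
    [[0,0,0],0,1],
    [[0,0,0],0,0],
    [[0,0,0],0,-0.4],
    [[0,0,0],0,-1],
    [[0,0,0],0,-1],
    [[0,0,0],0,-1],
    [[0,0,0],0,-1],
    [[0,0,0],0,-1],
  ],
  newtons=60,
)

```text
time: 22.6
tcp_pos: [0.562, 0.2023, 0.2136]
eef_rot: [1.644, 1.995, 0.736]
wrist_force: [-3.0, 0.1, 4.1]
width: 0.172
```

```bash
python3 s.py
```

```text
[ 0.266 -0.003 -0.799  0.063 -0.056  0.053] [0.562 0.202 0.214] [-3.013  0.055  4.089] 0.17205087864733434
[[-0.188  0.742  0.644]
 [ 0.982  0.147  0.118]
 [-0.007  0.654 -0.756]] tilt 40.86135341218899 az 10.372667554057218
```

send_rows(
  rows=[
    [[0,0.26,-0.3],0,-1],
    [[0,0.26,-0.3],0,-1],
    [[0,0.26,-0.3],0,-1],
    [[0,0.2,-0.23],0,-1],
    [[0,0,0],0,-1],
    [[0,0,0],0,-1],
    [[0,-0.4,-0.35],0,-1],
    [[0,-0.4,-0.35],0,-1],
    [[0,-0.4,-0.35],0,-1],
    [[0,0,0],0,-1],
  ],
)

```text
time: 23.85
tcp_pos: [0.5456, 0.1991, 0.228]
eef_rot: [1.644, 1.995, 0.735]
wrist_force: [0.2, -0.1, -4.5]
width: 0.172
```

```bash
python3 s.py;  python3 - <<'E'
from h import *
im=get_image('side')
cv2.imwrite('pics/side5.png',cv2.resize(im['pixels'][220:380,210:410,::-1],(750,600)))
E
```

```text
[ 0.269 -0.056 -0.804  0.112 -0.058  0.056] [0.546 0.199 0.228] [ 0.209 -0.147 -4.506] 0.1720664743813408
[[-0.188  0.743  0.643]
 [ 0.982  0.147  0.117]
 [-0.008  0.653 -0.757]] tilt 40.79538528597679 az 10.338188213981956
```

View pics/side5.png

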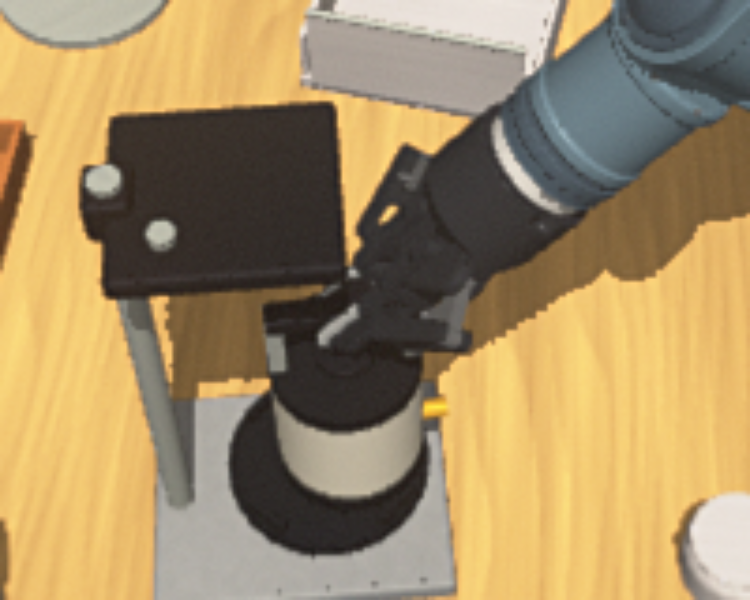

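send_rows(
  rows=[
    [[0,-0.7,-0.6],0,-1],
    [[0,-1.2,-1.05],0,-1],
    [[0,-1.4,-1.2],0,-1],
    [[0,-1.4,-1.2],0,-1],
    [[0,-1.4,-1.2],0,-1],
    [[0,-1.0,-1.5],0,-1],
    [[0,-0.2,-2.0],0,-1],
    [[0,0.8,-1.8],0,-1],
    [[0,1.3,-1.5],0,-1],
    [[0,0.6,-0.7],0,-1],
  ],
)

```text
time: 25.15
tcp_pos: [0.4298, 0.1775, 0.2961]
eef_rot: [1.643, 1.994, 0.738]
wrist_force: [-0.3, -0.2, -4.9]
width: 0.175
```

```bash
python3 s.py; python3 - <<'E'
from h import *
o=get_obs();M=R.from_rotvec(o['eef_rot']).as_matrix()
T=np.array([.518-.004-.004,-.227-.001,o['tcp_pos'][2]]);print('delta cm',np.round(100*M.T@(T-o['tcp_pos']),2))
E
```

```text
[ 0.305 -0.39  -0.846  0.403 -0.081  0.083] [0.43  0.178 0.296] [-0.269 -0.215 -4.865] 0.1753696107824097
[[-0.188  0.741  0.645]
 [ 0.982  0.147  0.118]
 [-0.007  0.655 -0.755]] tilt 40.956339020773505 az 10.370330428580013
delta cm [-4.134e+01 -2.000e-02  3.900e-01]
```

send_rows(
  rows=[
    [[-1.5,0,0],0,-1],
    [[-3,0,0],0,-1],
    [[-4,0,0],0,-1],
    [[-4,0,0],0,-1],
    [[-4,0,0],0,-1],
    [[-4,0,0],0,-1],
    [[-4,0,0],0,-1],
    [[-4,0,0],0,-1],
    [[-3,0,0],0,-1],
    [[-1.5,0,0],0,-1],
  ],
)

```text
time: 26.4
tcp_pos: [0.4921, -0.1484, 0.2967]
eef_rot: [1.647, 1.993, 0.733]
wrist_force: [-0.4, 1.4, -4.6]
width: 0.17
```

```bash
python3 s.py; python3 - <<'E'
from h import *
o=get_obs();M=R.from_rotvec(o['eef_rot']).as_matrix()
T=np.array([.51,-.228,o['tcp_pos'][2]]);print('delta cm',np.round(100*M.T@(T-o['tcp_pos']),2))
E
```

```text
[-0.709 -0.176 -0.663  0.584  0.53  -0.761] [ 0.492 -0.148  0.297] [-0.356  1.443 -4.552] 0.17049192648923855
[[-0.186  0.743  0.643]
 [ 0.983  0.146  0.115]
 [-0.008  0.653 -0.757]] tilt 40.75683066525192 az 10.152582986009628
delta cm [-8.15  0.17  0.24]
```

send_rows(
  rows=[
    [[-2.5,0.1,0.1],0,-1],
    [[-2.8,0.1,0.1],0,-1],
    [[-2.0,0,0],0,-1],
    [[-0.8,0,0],0,-1],
    [[0,0,0],0,-1],
    [[0,-1.05,1.21],0,-1],
    [[0,-1.3,1.51],0,-1],
    [[0,-1.3,1.51],0,-1],
    [[0,-1.3,1.51],0,-1],
    [[0,-0.65,0.76],0,-1],
  ],
)

```text
time: 27.65
tcp_pos: [0.5096, -0.2245, 0.2105]
eef_rot: [1.646, 1.997, 0.737]
wrist_force: [-0.4, 0.2, -4.5]
width: 0.177
```

```bash
python3 s.py; python3 - <<'E'
from h import *
for n in('side','top'):
    im=get_image(n);P=cloud(im);x,y,z=P[...,0],P[...,1],P[...,2]
    c=np.array([.518,-.226]);X=(x-c[0])*.984-(y-c[1])*.18;Y=(x-c[0])*.18+(y-c[1])*.984
    m=(abs(X)<.09)&(abs(Y)<.075)&(z>.10)&(z<.165);q=P[m]
    for a in(.10,.115,.13,.14,.15):
        k=m&(z>a)&(z<a+.012);print(n,a,k.sum(),X[k].min() if k.any() else'',X[k].max() if k.any() else'',Y[k].min() if k.any() else'',Y[k].max() if k.any() else'')
    if n=='side': cv2.imwrite('pics/side6.png',cv2.resize(im['pixels'][120:280,250:450,::-1],(750,600)))
E
```

```text
[-0.823  0.043 -0.697  0.4    0.584 -0.883] [ 0.51  -0.225  0.21 ] [-0.395  0.166 -4.532] 0.1766949141692701
[[-0.189  0.743  0.642]
 [ 0.982  0.147  0.119]
 [-0.005  0.653 -0.758]] tilt 40.7521534750132 az 10.543369909569654
side 0.1 96 -0.04604941020355465 0.040036064075715 0.003220015260930721 0.05097057797777497
side 0.115 93 -0.04601005942976785 0.03909080653532421 0.007922798035132952 0.0514170345882761
side 0.13 93 -0.045898569082399324 0.0382276321439309 0.008451648794969811 0.051887871939252775
side 0.14 92 -0.04579586336315366 0.03872920770197208 0.007397103602618448 0.05306869049940044
side 0.15 218 -0.04624361232413613 0.03782019342688775 -0.03589482843385937 0.051502985332395494
top 0.1 21 -0.042751894722951836 0.013433623754801945 0.0224384061516095 0.047903076295175394
top 0.115 18 -0.04003436556314479 0.014078423320042312 0.026646991874794995 0.04784160406161331
top 0.13 19 -0.04627762285592252 0.015098765759819346 -0.004828973611842243 0.047922024468802234
top 0.14 11 -0.03916832197447105 0.005503285109868396 0.027243599215273247 0.047973155609324254
top 0.15 165 -0.0473889589017287 0.042841865296295856 -0.040947106411071695 0.048357637398276906
```

View pics/side6.png

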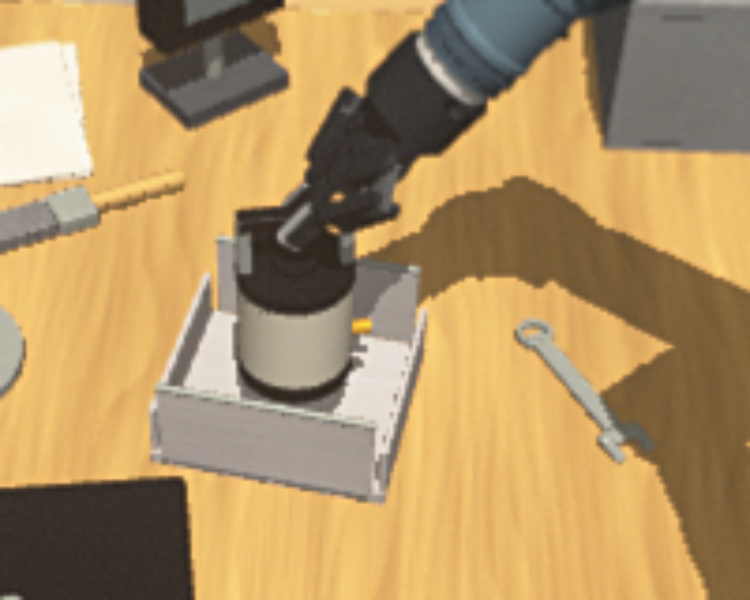

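send_rows(
  rows=[
    [[0,-0.5,0.6],0,-1],
    [[0,-0.65,0.76],0,-1],
    [[0,-0.65,0.76],0,-1],
    [[0,-0.5,0.6],0,-1],
    [[0,-0.2,0.22],0,-1],
    [[0,-0.1,0.11],0,-1],
    [[0,-0.1,0.11],0,-1],
    [[0,0,0],0,-1],
    [[0,0,0],0,-1],
    [[0,0,0],0,-1],
  ],
)

```text
time: 29.0
tcp_pos: [0.5108, -0.2266, 0.1705]
eef_rot: [1.644, 1.995, 0.735]
wrist_force: [-0.7, 0.2, -5.6]
width: 0.175
```

send_rows(
  rows=[
    [[0,-0.1,0.11],0,-1],
    [[0,-0.1,0.11],0,-1],
    [[0,-0.06,0.08],0,-1],
    [[0,-0.06,0.08],0,-1],
    [[0,0,0],0,-1],
    [[0,0,0],0,-1],
    [[0,0,0],0,-1],
    [[0,0,0],0,-1],
    [[0,0,0],0,-1],
    [[0,0,0],0,-1],
  ],
)

```text
time: 30.25
tcp_pos: [0.5111, -0.2268, 0.1657]
eef_rot: [1.643, 1.995, 0.735]
wrist_force: [0.2, -0.0, -1.1]
width: 0.177
```

send_rows(
  rows=[
    [[0,-0.05,0.06],0,-1],
    [[0,0,0],0,-1],
    [[0,0,0],0,-1],
    [[0,0,0],0,-0.5],
    [[0,0,0],0,-0.2],
    [[0,0,0],0,0.1],
    [[0,0,0],0,0.5],
    [[0,0,0],0,1],
    [[0,0,0],0,1],
    [[0,0,0],0,1],
  ],
)

```text
time: 31.5
tcp_pos: [0.5108, -0.2266, 0.1645]
eef_rot: [1.644, 1.995, 0.735]
wrist_force: [0.3, 0.5, -1.0]
width: 0.998
```

send_rows(
  rows=[
    [[0,0,-1],0,1],
    [[0,0,-2],0,1],
    [[0,0,-3],0,1],
    [[0,0,-3],0,1],
    [[0,0,-3],0,1],
    [[0,0,-3],0,1],
    [[0,0,-3],0,1],
    [[0,0,-2],0,1],
    [[0,0,0],0,1],
    [[0,0,0],0,1],
  ],
)

```text
time: 32.75
tcp_pos: [0.3821, -0.2499, 0.3155]
eef_rot: [1.645, 1.995, 0.735]
wrist_force: [-0.5, 0.6, 0.4]
width: 1.004
```

```bash
python3 s.py; python3 - <<'E'
from h import *
np.set_printoptions(precision=3,suppress=True)
for n in('side','top'):
    im=get_image(n);P=cloud(im);x,y,z=P[...,0],P[...,1],P[...,2]
    c=np.array([.518,-.226]);X=(x-c[0])*.984-(y-c[1])*.18;Y=(x-c[0])*.18+(y-c[1])*.984
    for s in(-1,1):
        for a in(.03,.05,.07,.082):
            k=(abs(X)<.07)&(s*Y>.07)&(s*Y<.12)&(z>a)&(z<a+.014);print(n,s,a,k.sum(),np.mean(Y[k]) if k.any() else'')
    k=(abs(X)<.06)&(abs(Y)<.06)&(z>.108)&(z<.125);print('canister top',rect(P,k),X[k].min(),X[k].max(),Y[k].min(),Y[k].max())
    q=P[k];A=np.c_[q[:,:2],np.ones(len(q))];print('tilt slopes',np.linalg.lstsq(A,q[:,2],rcond=None)[0][:2])
    k=(abs(X)<.07)&(abs(Y)<.06)&(z>.163)&(z<.18);print('bar',rect(P,k))
    for t in('jar','tin','wrench'):
        d=tip_of(im,t)
        if d: print(t,round(d[0]['score'],2),world(im,d[0]['at'][1],d[0]['at'][0]))
    if n=='side': cv2.imwrite('pics/side7.png',im['pixels'][:,:,::-1])
E
```

```text
[-1.144 -0.14  -0.549  0.954  0.687 -1.261] [ 0.382 -0.25   0.315] [-0.544  0.611  0.354] 1.003602186213031
[[-0.188  0.742  0.643]
 [ 0.982  0.147  0.117]
 [-0.008  0.654 -0.757]] tilt 40.816934946015344 az 10.329875638405534
side -1 0.03 36 -0.08374654949777266
side -1 0.05 42 -0.08398009341857278
side -1 0.07 53 -0.0839466529722233
side -1 0.082 81 -0.08453205862450026
side 1 0.03 154 0.09096936723904621
side 1 0.05 151 0.09083387049785699
side 1 0.07 163 0.09102208012177788
side 1 0.082 187 0.09042216911017
canister top (array([ 519.1, -218. ]), array([90.4, 84.6]), 4.6, 490, np.float64(117.9)) -0.044188723901201626 0.045386747564067006 -0.038296202179754504 0.05078382468115748
tilt slopes [ 0.008 -0.041]
bar (array([ 519.7, -222.5]), array([87.1, 22.9]), 13.5, 158, np.float64(167.8))
tin 0.97 [0.318 0.259 0.045]
wrench 0.75 [ 0.286 -0.257  0.005]
top -1 0.03 60 -0.0865152653087424
top -1 0.05 55 -0.08654519015790155
top -1 0.07 59 -0.08659293660247207
top -1 0.082 118 -0.08815211797639505
top 1 0.03 25 0.08998238901430115
top 1 0.05 26 0.08994123755414411
top 1 0.07 24 0.0899066915721168
top 1 0.082 86 0.0878566571414246
canister top (array([ 517.5, -224.8]), array([90. , 88.2]), 88.5, 636, np.float64(118.8)) -0.044386419755770505 0.04545087695515224 -0.04468285686861531 0.04625461233006253
tilt slopes [ 0.01  -0.006]
bar (array([ 518.9, -225.4]), array([88.4, 17.6]), 11.2, 222, np.float64(169.1))
jar 0.97 [0.704 0.001 0.074]
tin 0.76 [0.31  0.221 0.046]
wrench 0.82 [ 0.286 -0.257  0.008]
```

View pics/side7.png

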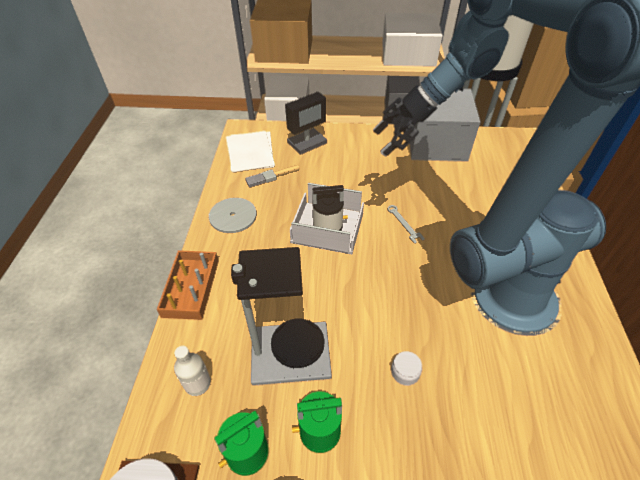

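The canister stands in the middle of the boxed tray (px (328,210)). The arm is clear and nothing else has moved, so I'm handing in.

```bash
python3 -c "
from cell import *
print(hand_in())"
```

```text
the job is handed in; nothing more can be done
None
```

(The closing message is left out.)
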